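# Release the battery tray with the long pin

### The job

The grey battery unit's tray is held by a latch tab hidden under the slot in its cover. Take the long release pin from the pin stand, push it straight down through the slot until the tab is all the way down and the tray has come out at the front, then put the pin back upright in the empty hole of the stand. Leave the short pin in its place.

Things in the scene. Friction and masses are not known exactly. Their poses are not given: they have to be found in the camera images.
- battery_unit: grey plastic housing, 130 (x) x 150 (y) x 80 (z) mm, fixed to the bench. Origin: centre of its underside, z up, its front with the black tray faces its own -x. Low black ribs (3 mm high) lie on the cover at its -y side; the slot is at its +y side.
- slot (a point): centre of the slot in the unit's cover, at the top surface, 80 mm above the bench. A through opening 18 mm (unit's x) x 34 mm (unit's y) in a 4 mm cover, with a thin dark rim. The hidden tab, a flat steel plate larger than the slot, lies straight under it: its top is 58 mm below the cover's top surface and goes down 12 mm to its stop.
- tray (a joint): how far the black battery tray (86 x 46 mm face) stands out of the front of the unit, m: 0 shut, 0.030 fully out. It is linked to the tab: each mm of tab travel moves the tray out by 2.5 mm. The tab resists with about 9 N all the way and, like the tray, stays where it is left (no spring back).
- stand: open aluminium pin stand fixed to the bench, 80 (x) x 160 (y) x 100 (z) mm. Origin: centre of its underside, z up. Its top plate, 6 mm thick with its top 100 mm above the bench, has two round through holes of 20 mm diameter, at 40 mm either side of the centre along the stand's y; below the plate it is open down to the 6 mm base. Either pin may be in either hole.
- long_pin_grip (a point): centre of the handle of the long release pin, the axis z up. The pin hangs upright in a hole of the stand: black round handle 22 mm in diameter and 50 mm long, below it a steel flange 34 mm in diameter and 4 mm thick that rests on the stand's plate, below that a steel shaft 8 mm in diameter and 85 mm long. This point is 25 mm below the handle's top, 29 mm above the flange's underside and 114 mm above the shaft's lower end. 0.05 kg.
- long_pin_tip (a point): lower end of the long pin's shaft, on its axis; z points along the pin to the handle.
- short_pin_grip (a point): centre of the handle of the short pin in the other hole: same flange, but its handle is only 30 mm long (22 mm in diameter) and its shaft 45 mm long, too short for the tab. This point is 19 mm above the flange's underside. Its handle stands up to 134 mm above the bench; carry the long pin over or round it.
Not all that is in view belongs to the job. What is shaped like the part that bears long_pin_grip but brown is not meant.

How it is judged:
By the outcome, as a careful person would: the job done as asked, in the order asked, and still so for the second after the job is handed in, with the robot touching nothing.
It also fails if it takes over 64 s, if anything falls off the work surface, if the arm or the gripper's body presses on something with over 40 N, if the wrist force passes 120 N, or if a joint passes its speed limit or range.

### The arm

A 6-joint arm with a two-finger parallel gripper is mounted at the origin on the work surface; the furniture and walls round the work are solid. World frame = base frame: x ahead of the robot, y to its left, z up, the work surface at z = 0. Lengths are in m, angles in rad, forces in N, time in s.
With the tool pointing down it reaches from about 0.35 to 0.925 m from the base axis. Payload 6.4 kg.
Tool frame: the origin (TCP) lies at the very end of the fingers, on their centre line; the grasp point (between the pads) lies 19 mm behind it; z points along the fingers, y is the line along which they close (so a half turn about z gives the same grasp; the last joint's range is limited). The gripper opens to 85 mm and grips with 20 to 120 N. Pads are 22 mm wide; open, the fingers measure 114 mm over their backs; the gripper's body (76 mm by 85 mm) begins 54 mm behind the grasp point. The pads swing forward as they close: fully open they stand 13 mm farther back than shut.
Start: joints at [-1.301, 0.245, 1.558, -0, 1.339, -0.174], TCP at [0.279, -0.587, 0.231] pointing down, gripper open.
Joint ranges: [-3.13, 3.13], [-1.02, 2.26], [0.13, 2.54], [-0.95, 4.09], [0.21, 2.88], [-2.74, 2.74]. Speed limits (rad/s): [2.57, 2.57, 3.14, 3.14, 3.14, 3.14].

### API

Orientations are given as a unit quaternion [w, x, y, z].
In Python, from plant import ctrl, get_image gives the robot as it stands.
- The arm moves only by the tool apply_moves, never from a script. Its argument "series" is a list that holds one entry, the list of rows, each a list of 7 numbers: the shift along the tool's x, y, z in m, then the turn, a rotation vector about the tool's x, y, z in rad, then the closure, from -1 (fully open) to 1 (shut). A call has 1 to 12 rows; each row is the pose to reach, as a shift and turn from the pose commanded when the call began, along the tool's axes at that moment; what a row does not reach only later rows make up. A row lasts 1/10 s, in which the tool goes at most 50 mm and 8.59 degrees, less where a joint would pass 70% of its speed; a pose out of reach is approached as far as the arm can. A call with a gripper value outside its range is refused whole. The fingers move at their own pace and stop on an object; "force" is the grip in N (left out, the last holds). Time passes only in rows, so rows that repeat a pose let the fingers close. It gives the time, the measured TCP pose, the force, the opening and the grip force at its end, in the units of the state.
- ctrl.sense(): the state, without advancing time (a new reading comes with each control period).
- get_image(name): name is "side" or "top"; returns a dict with "color" (480x640x3 uint8, blue, green, red), "depth" (480x640 float32, m along the optical axis (not along the pixel's ray), 0 where there is no reading), "fx", "fy", "cx", "cy" (pixels), "rvec" (rotation vector, rad) and "tvec" (3), from world to camera coordinates, as OpenCV has them. Camera axes: x right, y down, z forward; pixel columns grow to the right and rows downward; lengths in m; the calibration is good to about 2 mm. A picture is of the moment at which its call begins.
- ctrl.sign_off(): hands the job in; it is judged then, once.
The state is a dict: "clock": time; "qpos": joint angles; "qd": joint speeds; "effort": joint torques, N m; "tcp_pos": TCP position; "ee_rot": TCP orientation; "contact_force": force on the tool from outside, world axes, zero at the start; "moment": the same for the moment, N m; "gripper_width": opening from 0.0 (shut) to 1.0 (fully open); "grasp_force": force on a finger pad.
Only numpy, scipy, OpenCV 4.12 (cv2) and the standard library are available. Lean on these libraries where they do the work, as an engineer would, in place of code of your own. Each camera call takes 0.05 s, during which the arm holds its last target. There are 200 camera calls.

## Working session

There is one attempt and no reset: what is moved stays moved. The work goes in short steps, Python scripts to look and compute and a tool call to move; the robot and the scene stay as the last step left them, time stands still between calls to the robot, and variables do not carry over. Pictures are saved under pics/ and viewed, at most 10 in all, crops included, and the job is handed in when it is done.

Besides the shell and the picture viewer there is one more tool, called after "Call:" by a JSON object that holds its "fn" and its "kwargs". apply_moves: Moves the arm, as the interface text tells. Its arguments: {"type":"object","properties":{"series":{"type":"array","items":{"type":"array","items":{"type":"array","items":{"type":"number"}}}},"force":{"type":"number"}},"required":["series"]}

```bash
mkdir -p pics; ls; cat > h.py <<'E'
import numpy as np, cv2, pickle
from plant import ctrl, get_image
def grab(n):
    im=get_image(n); pickle.dump(im,open(f'pics/{n}.pkl','wb')); return im
def cam(im):
    R=cv2.Rodrigues(np.array(im['rvec'],float))[0]; return R,np.array(im['tvec'],float).ravel()
def cloud(im):
    R,t=cam(im); d=im['depth']; v,u=np.mgrid[:480,:640]
    p=np.stack([(u-im['cx'])/im['fx']*d,(v-im['cy'])/im['fy']*d,d],-1)
    return (p-t)@R
def ray(im,u,v,z):
    R,t=cam(im); o=-R.T@t; d=R.T@np.array([(u-im['cx'])/im['fx'],(v-im['cy'])/im['fy'],1.])
    return o+d*(z-o[2])/d[2]
E
python3 - <<'E'
from h import *
for n in('side','top'):
    im=grab(n); cv2.imwrite(f'pics/{n}0.png',im['color']); R,t=cam(im); print(n,-R.T@t,R.tolist(),im['fx'])
print(ctrl.sense())
E
```

```text
pics
side [ 0.74391106 -0.47212308  0.73932586] [[0.92932999622712, 0.36900906321727034, -0.013344263786845445], [0.26631858990410207, -0.6948662272403962, -0.6680084841618321], [-0.2557736631946125, 0.6172464965507789, -0.7440340017175279]] 480.0474179299024
top [0.38459925 0.0855401  1.09524968] [[-0.020172941526619415, -0.9997617657414702, -0.008334518082115036], [-0.9903755419283092, 0.021123855320974494, -0.13678475312177935], [0.13692822346167782, 0.005494952035827255, -0.9905657308436189]] 563.8380559591252
{'clock': 0.1, 'qpos': array([-1.30110003e+00,  2.45726216e-01,  1.55892185e+00, -2.78269001e-05,
        1.33870416e+00, -1.74114355e-01]), 'qd': array([ 0.00048641, -0.0009303 , -0.00305081,  0.00117206, -0.00010232,
        0.00042148]), 'effort': array([ 2.38282828e-04, -4.30677474e+01, -3.27126825e+01, -1.52705384e-04,
        2.85417140e-03,  3.23078929e-06]), 'tcp_pos': array([ 0.27895093, -0.58652983,  0.23028606]), 'ee_rot': array([-8.78131892e-04,  9.75478795e-01,  2.20091675e-01, -5.55518002e-05]), 'contact_force': array([-1.24239884,  0.43670949,  0.20284565]), 'moment': array([ 0.02307953,  0.02348288, -0.00703552]), 'grasp_force': 0.0, 'gripper_width': 0.9995184923392063}
```

View pics/side0.png

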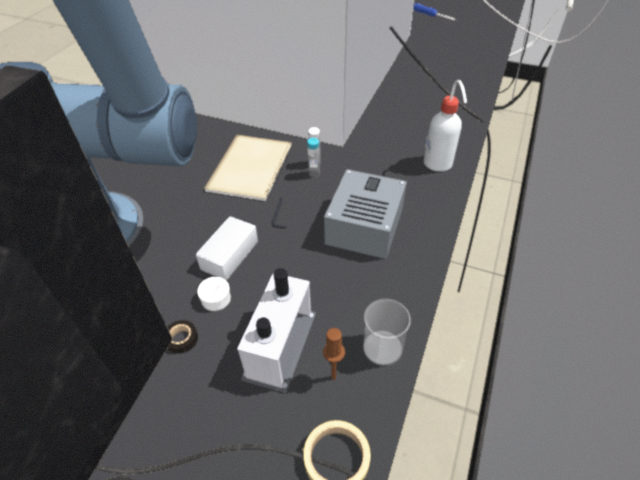

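View pics/top0.png

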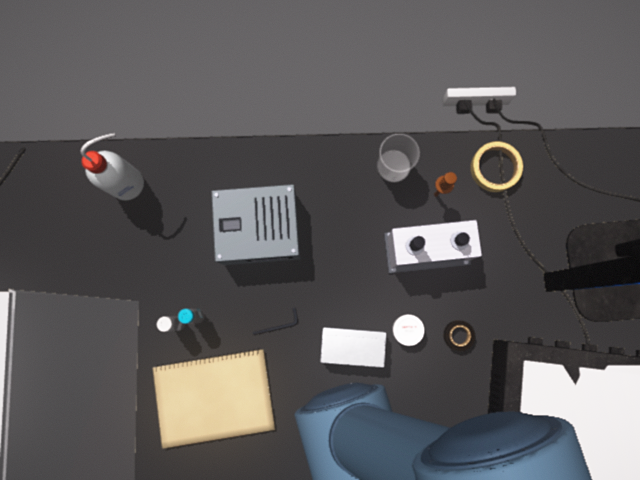

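The side view shows the stand, with the long pin at about (282,283) and the short pin at (264,327), and the unit with its slot at (372,184). In the top view the long pin is at (417,243), the short pin at (462,240), the slot at (230,225) and the brown decoy at (447,183). Next I'll measure these.

```bash
cat > m.py <<'E'
from h import *
T=pickle.load(open('pics/top.pkl','rb')); S=pickle.load(open('pics/side.pkl','rb'))
def box(m,name,im,z):
    c=max(cv2.findContours(m.astype(np.uint8),0,2)[0],key=cv2.contourArea)
    w=np.array([ray(im,*p[0],z)[:2] for p in c],np.float32)
    r=cv2.minAreaRect(w); print(name,np.round(r[0],4),np.round(r[1],4),round(r[2],2)); return r
P=cloud(T); z=P[...,2]; ok=T['depth']>0
def roi(u0,u1,v0,v1):
    m=np.zeros((480,640),bool); m[v0:v1,u0:u1]=1; return m
g=cv2.cvtColor(T['color'],6)
box(ok&roi(190,320,160,280)&(abs(z-.08)<.012),'unit',T,.08)
box(ok&roi(370,500,200,290)&(g>130),'standtop',T,.1)
m=roi(214,246,212,238)&(g<75)
box(m,'slot',T,.08)
print(g[205:245:3,212:250:2])
for nm,(a,b,c,d) in dict(long=(405,428,230,255),short=(450,474,228,252)).items():
    m=roi(a,b,c,d)&(g<70); v,u=np.nonzero(m); print(nm,u.min(),u.max(),v.min(),v.max(),m.sum())
    q=P[m&(z>.11)]; print(len(q),np.percentile(q[:,2],[5,50,95]) if len(q) else'')
    for h in(.154,.134):
        tp=P[m&(abs(z-h)<.008)]; print(h,len(tp),tp.mean(0) if len(tp) else '')
# side
gs=cv2.cvtColor(S['color'],6); Q=cloud(S)
for nm,(a,b,c,d) in dict(long=(270,296,265,297),short=(252,276,315,340)).items():
    m=roi(a,b,c,d)&(gs<60); v,u=np.nonzero(m); print('side',nm,u.min(),u.max(),v.min(),v.max())
    q=Q[m]; print(np.percentile(q,[2,50,98],axis=0).round(3).tolist())
# obstacles
for nm,I,C in(('top',T,P),('side',S,Q)):
    hh=C[(I['depth']>0)&(C[...,2]>.17)&(C[...,0]>.1)]
    H,xe,ye=np.histogram2d(hh[:,0],hh[:,1],bins=[np.arange(.1,1.1,.1),np.arange(-.8,.9,.1)]); print(nm);print(H.astype(int))
E
python3 m.py
python3 - <<'E'
import cv2,numpy as np,sys
sys.path.insert(0,'.')
a=cv2.imread('pics/top0.png'); b=cv2.imread('pics/side0.png')
o=np.hstack([cv2.resize(a[175:275,200:310],(385,350),interpolation=2),cv2.resize(a[190:290,375:485],(385,350),interpolation=2)])
cv2.imwrite('pics/c1.png',o)
E
```

```text
unit [0.5527 0.2156] [0.1317 0.1509] 3.16
standtop [ 0.5078 -0.1091] [0.0664 0.1529] 4.76
slot [0.551  0.2612] [0.0229 0.0382] 4.56
[[116 176 172 172 171 172 172 172 173 172 171 171 173 172 171 171 169 171
  170]
 [102 173 172 171 174 173 170 173 170 170 172 171 170 170 170 172 169 169
  169]
 [ 98 172 174 173 173 170 171 171 172 172 171 171 172 170 170 171 169 170
  170]
 [ 88 169 170 171 171 171 171 172 170 168 171 170 171 170 170 170 168 171
  170]
 [ 86 170 172 168 160 161 157 154 147 132 116 110  98  89 116 170 169 170
  169]
 [ 78 166 171 133  50  59  79  81  84  91  96 100 104 103  71 166 169 169
  167]
 [ 70 164 172 146  54  68 127 129 130 128 128 130 130 128  75 164 169 167
  170]
 [ 70 162 173 147  51  66 125 129 127 128 130 130 130 129  73 164 167 168
  168]
 [ 64 149 171 148  53  55 111 109 100  95  88  82  77  69  71 164 168 168
  167]
 [ 64 137 170 169 140 141 113 157 162 162 167 161 163 171 167 167 168 168
  167]
 [ 64 133 169 168 167 168 168 170 167 167 166 167 169 168 167 168 166 167
  166]
 [ 62 124 171 169 167 167 167 165 166 170 168 167 169 167 166 167 166 167
  1
[... 1630 characters left out ...]
     0     0     0     0     0     0     0     0     0     0     0
   3616     0     0     0]
 [    0     0     0  8404 23793 15357     0     0     0     0     0     0
   1358   920   570   331]
 [    0     0     0     0     0     0     0     0     0     0     0     0
      0     0     0     0]
 [    0     0     0     0     0     0     0     0     0     0     0     0
    225     0     0     0]
 [    0     0     0     0     0     0     0     0     0     0     0     0
      0     0     0     0]
 [    0     0     0     0     0     0     0     0     0     0     0     0
      0     0     0     0]
 [    0     0     0     0     0   667  2548  2070  1704  1432  1219  1044
    917   808   707   612]]
```

View pics/c1.png

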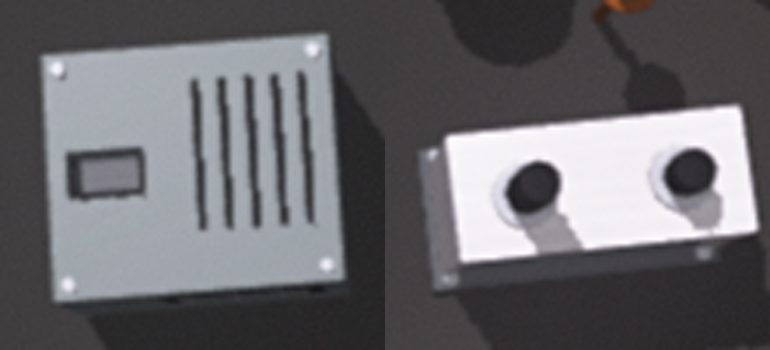

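The crops confirm the slot, the pins and the unit orientation of about +3°. The side view also shows a tall black panel near the start pose, so I'll get its extents.

```bash
cat > o.py <<'E'
from h import *
T=pickle.load(open('pics/top.pkl','rb')); S=pickle.load(open('pics/side.pkl','rb'))
P=cloud(T);Q=cloud(S)
for nm,I,C in(('top',T,P),('side',S,Q)):
    m=(I['depth']>0)&(C[...,0]>.2)&(C[...,0]<.75)&(C[...,1]<-.19)&(C[...,2]>.02)
    for zl in np.arange(.02,.75,.06):
        q=C[m&(C[...,2]>=zl)&(C[...,2]<zl+.06)]
        if len(q)>15: print(nm,round(zl,2),len(q),'x',np.percentile(q[:,0],[1,25,75,99]).round(3),'y',np.percentile(q[:,1],[1,25,75,99]).round(3))
m=(S['depth']>0)&(Q[...,2]>.15)&(Q[...,0]<.5)&(Q[...,0]>-.2)&(Q[...,1]<.3)&(Q[...,1]>-.19)
q=Q[m];print('arm',np.percentile(q,[1,25,50,75,99],axis=0).round(3).tolist())
g=cv2.cvtColor(S['color'],6)
m=np.zeros((480,640),bool);m[262:297,268:294]=1;m&=(g<60)
q=Q[m&(Q[...,2]>.1515)];print('side long top',len(q),q.mean(0),ray(S,281,271.5,.154))
v,u=np.nonzero(m);print([(r,u[v==r].min(),u[v==r].max()) for r in range(266,297,3) if (v==r).any()])
print([(c,v[u==c].min(),v[u==c].max()) for c in range(274,289,2) if (u==c).any()])
E
python3 o.py
```

```text
top 0.02 2426 x [0.21  0.304 0.63  0.709] y [-0.493 -0.392 -0.218 -0.206]
top 0.08 9390 x [0.202 0.232 0.289 0.327] y [-0.444 -0.383 -0.268 -0.213]
top 0.2 264 x [0.413 0.419 0.434 0.442] y [-0.316 -0.253 -0.252 -0.251]
top 0.26 467 x [0.413 0.42  0.439 0.47 ] y [-0.353 -0.254 -0.252 -0.251]
top 0.32 495 x [0.413 0.419 0.434 0.442] y [-0.304 -0.253 -0.252 -0.251]
top 0.38 623 x [0.413 0.419 0.435 0.442] y [-0.281 -0.253 -0.252 -0.251]
top 0.44 560 x [0.413 0.42  0.435 0.442] y [-0.254 -0.253 -0.252 -0.251]
side 0.02 1169 x [0.356 0.629 0.696 0.711] y [-0.392 -0.269 -0.218 -0.204]
side 0.2 2832 x [0.442 0.445 0.45  0.455] y [-0.426 -0.368 -0.29  -0.253]
side 0.26 5657 x [0.442 0.446 0.475 0.478] y [-0.444 -0.407 -0.305 -0.254]
side 0.32 9482 x [0.442 0.447 0.476 0.479] y [-0.458 -0.422 -0.318 -0.254]
side 0.38 10545 x [0.442 0.446 0.475 0.478] y [-0.442 -0.399 -0.308 -0.254]
side 0.44 10157 x [0.442 0.445 0.472 0.475] y [-0.401 -0.363 -0.293 -0.253]
side 0.5 7028 x [0.441 0.443 0.446 0.471] y [-0.36  -0.309 -0.272 -0.252]
side 0.56 1853 x [0.416 0.437 0.444 0.446] y [-0.299 -0.283 -0.263 -0.252]
arm [[0.017, -0.039, 0.227], [0.209, -0.012, 0.302], [0.253, 0.003, 0.336], [0.27, 0.023, 0.433], [0.286, 0.098, 0.511]]
side long top 117 [ 0.50770841 -0.07796763  0.16474514] [ 0.50252039 -0.06554442  0.154     ]
[(269, np.int64(277), np.int64(283)), (272, np.int64(275), np.int64(285)), (275, np.int64(275), np.int64(286)), (278, np.int64(275), np.int64(286)), (281, np.int64(276), np.int64(286)), (284, np.int64(276), np.int64(286)), (287, np.int64(276), np.int64(287)), (290, np.int64(276), np.int64(287)), (293, np.int64(277), np.int64(286))]
[(276, np.int64(270), np.int64(290)), (278, np.int64(269), np.int64(294)), (280, np.int64(269), np.int64(295)), (282, np.int64(269), np.int64(294)), (284, np.int64(270), np.int64(294)), (286, np.int64(273), np.int64(293))]
```

```bash
cat >> h.py <<'E'
from scipy.spatial.transform import Rotation as Ro
def state():
    s=ctrl.sense(); q=s['ee_rot']; r=Ro.from_quat([q[1],q[2],q[3],q[0]]); return s,r
def shifts(pts,base=None):
    s,r=state(); b=s['tcp_pos'] if base is None else np.array(base)
    print('t',s['clock'],'tcp',s['tcp_pos'].round(4),'F',s['contact_force'].round(1),'w',round(s['gripper_width'],3),'gf',s['grasp_force'])
    print('axes',r.as_matrix().round(3).tolist(),'q',s['qpos'].round(2))
    for p in pts: print(p,(r.inv().apply(np.array(p)-b)).round(4))
E
python3 - <<'E'
from h import *
shifts([(.28,-.45,.27),(.28,-.30,.28),(.31,-.21,.28),(.37,-.1,.28),(.502,-.068,.28)],[.279,-.5865,.2303])
T=pickle.load(open('pics/top.pkl','rb'));P=cloud(T)
for z in(.1,.2,.3):
    q=P[(T['depth']>0)&(P[...,1]>.3)&(P[...,2]>z)&(P[...,0]<.6)&(P[...,0]>0)]; print(z,np.percentile(q,[0.5,50,99],axis=0).round(3).tolist())
E
```

```text
t 0.1 tcp [ 0.279  -0.5865  0.2303] F [-1.2  0.4  0.2] w 1.0 gf 0.0
axes [[0.903, 0.429, -0.0], [0.429, -0.903, 0.002], [0.0, -0.002, -1.0]] q [-1.3   0.25  1.56 -0.    1.34 -0.17]
(0.28, -0.45, 0.27) [ 0.0595 -0.1229 -0.0395]
(0.28, -0.3, 0.28) [ 0.1239 -0.2584 -0.0492]
(0.31, -0.21, 0.28) [ 0.1897 -0.3268 -0.0491]
(0.37, -0.1, 0.28) [ 0.2911 -0.4004 -0.0489]
(0.502, -0.068, 0.28) [ 0.424  -0.3726 -0.0489]
0.1 [[0.136, 0.446, 0.103], [0.297, 0.447, 0.324], [0.417, 0.454, 0.453]]
0.2 [[0.16, 0.446, 0.202], [0.302, 0.448, 0.355], [0.417, 0.454, 0.454]]
0.3 [[0.182, 0.446, 0.301], [0.309, 0.448, 0.391], [0.418, 0.455, 0.454]]
```

Call:
{"fn": "apply_moves", "kwargs": {"series": [[[0.015,-0.03,-0.012,0,0,-0.1,-1],[0.03,-0.061,-0.025,0,0,-0.2,-1],[0.045,-0.092,-0.035,0,0,-0.3,-1],[0.06,-0.123,-0.04,0,0,-0.4,-1],[0.076,-0.157,-0.043,0,0,-0.5,-1],[0.092,-0.191,-0.046,0,0,-0.6,-1],[0.108,-0.225,-0.048,0,0,-0.7,-1],[0.124,-0.258,-0.049,0,0,-0.8,-1],[0.146,-0.282,-0.049,0,0,-0.9,-1],[0.168,-0.305,-0.049,0,0,-1.0,-1],[0.19,-0.327,-0.049,0,0,-1.06,-1],[0.19,-0.327,-0.049,0,0,-1.127,-1]]]}}

```text
clock: 1.3
tcp_pos: [0.3109, -0.2075, 0.2799]
ee_rot: [-0.0, 0.705, 0.71, 0.0]
contact_force: [0.5, 0.0, 0.0]
gripper_width: 0.996
grasp_force: 0.0
```

```bash
python3 - <<'E'
from h import *
shifts([(.37,-.1,.28),(.502,-.068,.28),(.502,-.068,.16)])
E
```

```text
t 1.3 tcp [ 0.3109 -0.2075  0.2799] F [0.5 0.  0. ] w 0.996 gf 0.0
axes [[-0.007, 1.0, 0.0], [1.0, 0.007, 0.001], [0.001, 0.0, -1.0]] q [-0.9  -0.51  2.15  0.    1.5  -0.9 ]
(0.37, -0.1, 0.28) [0.1071 0.0599 0.    ]
(0.502, -0.068, 0.28) [1.382e-01 1.921e-01 1.000e-04]
(0.502, -0.068, 0.16) [0.1381 0.192  0.1201]
```

Call:
{"fn": "apply_moves", "kwargs": {"series": [[[0.03,0.015,0,0,0,0,-1],[0.06,0.03,0,0,0,0,-1],[0.09,0.05,0,0,0,0,-1],[0.11,0.075,0,0,0,0,-1],[0.125,0.105,0,0,0,0,-1],[0.132,0.135,0,0,0,0,-1],[0.136,0.165,0,0,0,0,-1],[0.138,0.192,0,0,0,0,-1],[0.138,0.192,0.03,0,0,0,-1],[0.138,0.192,0.06,0,0,0,-1],[0.138,0.192,0.08,0,0,0,-1],[0.138,0.192,0.08,0,0,0,-1]]]}}

```text
clock: 2.5
tcp_pos: [0.4999, -0.0712, 0.1964]
ee_rot: [-0.004, 0.707, 0.707, -0.002]
contact_force: [0.1, -0.2, 0.5]
gripper_width: 0.999
grasp_force: 0.0
```

```bash
python3 - <<'E'
from h import *
im=grab('side'); cv2.imwrite('pics/s1.png',cv2.resize(im['color'][150:400,180:430],(600,600)))
shifts([(.502,-.068,.113)])
R,t=cam(im)
for z in(.2,.154,.129):
    p=R@(np.array([*ctrl.sense()['tcp_pos'][:2],z]))+t; print(z,im['fx']*p[0]/p[2]+im['cx'],im['fy']*p[1]/p[2]+im['cy'])
E
```

```text
t 2.55 tcp [ 0.5012 -0.0717  0.1988] F [0.3 0.2 0.5] w 0.999 gf 0.0
axes [[-0.0, 1.0, -0.004], [1.0, 0.0, 0.001], [0.001, -0.004, -1.0]] q [-0.37 -0.06  1.95  0.    1.26 -0.37]
(0.502, -0.068, 0.113) [0.0036 0.0011 0.0858]
0.2 275.96959868501614 254.8946068925371
0.154 278.5569302310937 274.16150046052206
0.129 279.86577680860626 283.90799303662243
```

View pics/s1.png

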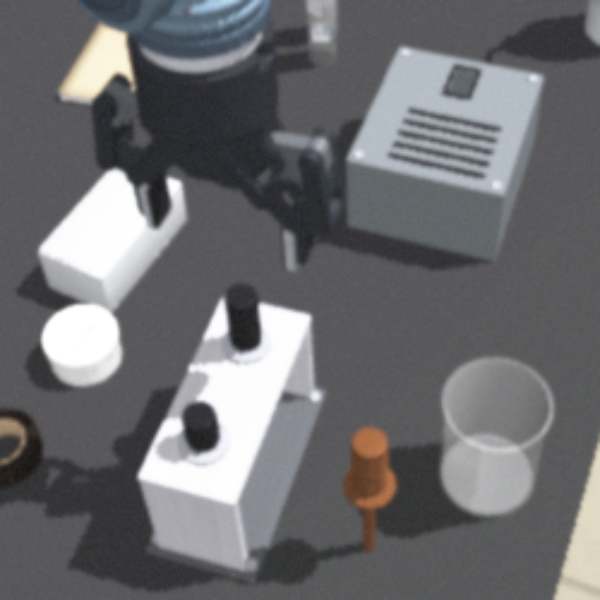

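The fingers are centred over the long pin at crop (243,318), with one finger on each side in x. Descending.

Call:
{"fn": "apply_moves", "kwargs": {"series": [[[0.003,0.001,0.02,0,0,0,-1],[0.003,0.001,0.04,0,0,0,-1],[0.003,0.001,0.06,0,0,0,-1],[0.003,0.001,0.075,0,0,0,-1],[0.003,0.001,0.084,0,0,0,-1],[0.003,0.001,0.084,0,0,0,-1],[0.003,0.001,0.084,0,0,0,-1],[0.003,0.001,0.084,0,0,0,-1]]]}}

```text
clock: 3.35
tcp_pos: [0.5042, -0.0695, 0.1177]
ee_rot: [0.001, 0.707, 0.707, 0.001]
contact_force: [0.7, 0.2, -0.0]
gripper_width: 1.001
grasp_force: 0.0
```

```bash
python3 - <<'E'
from h import *
shifts([(.502,-.068,.113)])
E
```

```text
t 3.35 tcp [ 0.5042 -0.0695  0.1177] F [ 0.7  0.2 -0. ] w 1.001 gf 0.0
axes [[0.0, 1.0, 0.002], [1.0, -0.0, -0.001], [-0.001, 0.002, -1.0]] q [-0.36  0.05  2.    0.    1.09 -0.36]
(0.502, -0.068, 0.113) [ 0.0015 -0.0022  0.0047]
```

Call:
{"fn": "apply_moves", "kwargs": {"series": [[[0.001,-0.002,0.004,0,0,0,-1],[0.001,-0.002,0.004,0,0,0,0],[0.001,-0.002,0.004,0,0,0,1],[0.001,-0.002,0.004,0,0,0,1],[0.001,-0.002,0.004,0,0,0,1],[0.001,-0.002,0.004,0,0,0,1],[0.001,-0.002,0.004,0,0,0,1],[0.001,-0.002,0.004,0,0,0,1],[0.001,-0.002,0.004,0,0,0,1],[0.001,-0.002,0.004,0,0,0,1]]], "force": 70}}

```text
clock: 4.35
tcp_pos: [0.5016, -0.0683, 0.1126]
ee_rot: [0.0, 0.707, 0.707, 0.0]
contact_force: [0.6, -0.9, 3.1]
gripper_width: 0.239
grasp_force: 68.4
```

```bash
python3 - <<'E'
from h import *
im=grab('side'); cv2.imwrite('pics/s2.png',cv2.resize(im['color'][190:390,190:390],(600,600)))
shifts([(.551,.261,.24)])
E
```

```text
t 4.4 tcp [ 0.5016 -0.0683  0.1126] F [0.4 0.1 3. ] w 0.24 gf 68.35415124893188
axes [[-0.0, 1.0, 0.001], [1.0, 0.0, -0.0], [-0.0, 0.001, -1.0]] q [-0.36  0.05  2.01  0.    1.08 -0.36]
(0.551, 0.261, 0.24) [ 0.3292  0.0495 -0.1274]
```

View pics/s2.png

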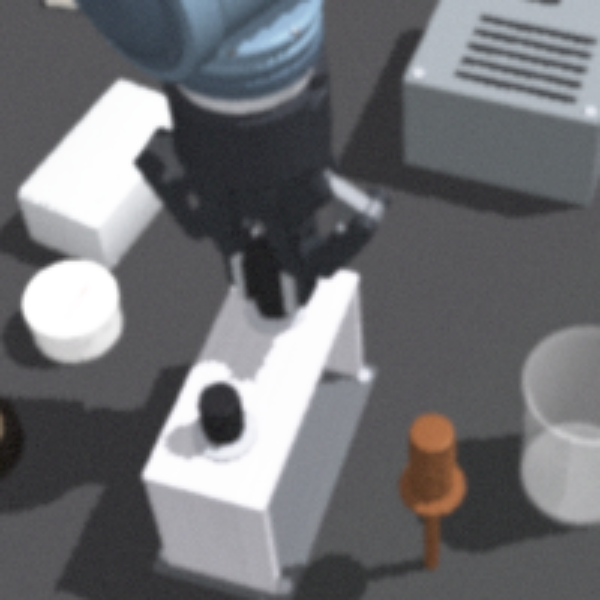

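The pin handle is gripped between the pads at crop (268,285), opening about 20 mm. Lifting straight up.

Call:
{"fn": "apply_moves", "kwargs": {"series": [[[0,0,-0.01,0,0,0,1],[0,0,-0.025,0,0,0,1],[0,0,-0.045,0,0,0,1],[0,0,-0.065,0,0,0,1],[0,0,-0.085,0,0,0,1],[0,0,-0.105,0,0,0,1],[0,0,-0.125,0,0,0,1],[0,0,-0.125,0,0,0,1],[0,0,-0.125,0,0,0,1]]]}}

```text
clock: 5.3
tcp_pos: [0.501, -0.068, 0.237]
ee_rot: [-0.0, 0.707, 0.707, -0.0]
contact_force: [0.2, 0.3, -1.7]
gripper_width: 0.239
grasp_force: 68.4
```

```bash
python3 - <<'E'
from h import *
shifts([(.551,.261,.24)])
E
```

```text
t 5.3 tcp [ 0.501 -0.068  0.237] F [ 0.2  0.3 -1.7] w 0.239 gf 68.3972704410553
axes [[-0.0, 1.0, -0.0], [1.0, 0.0, 0.0], [0.0, -0.0, -1.0]] q [-0.36 -0.1   1.92 -0.    1.33 -0.36]
(0.551, 0.261, 0.24) [ 0.329  0.05  -0.003]
```

Call:
{"fn": "apply_moves", "kwargs": {"series": [[[0.015,0.002,0,0,0,0,1],[0.045,0.007,0,0,0,0,1],[0.08,0.012,0,0,0,0,1],[0.12,0.018,0,0,0,0,1],[0.16,0.024,0,0,0,0,1],[0.2,0.03,0,0,0,0,1],[0.24,0.036,0,0,0,0,1],[0.275,0.042,0,0,0,0,1],[0.305,0.046,0,0,0,0,1],[0.322,0.049,0,0,0,0,1],[0.329,0.05,0,0,0,0,1],[0.329,0.05,0,0,0,0,1]]]}}

```text
clock: 6.5
tcp_pos: [0.5509, 0.2612, 0.2365]
ee_rot: [-0.0, 0.707, 0.707, -0.001]
contact_force: [-1.4, -0.1, -0.6]
gripper_width: 0.242
grasp_force: 68.4
```

Call:
{"fn": "apply_moves", "kwargs": {"series": [[[0,0,0.008,0,0,0,1],[0,0,0.016,0,0,0,1],[0,0,0.024,0,0,0,1],[0,0,0.03,0,0,0,1],[0,0,0.03,0,0,0,1],[0,0,0.03,0,0,0,1]]]}}

```text
clock: 7.1
tcp_pos: [0.5513, 0.2607, 0.2072]
ee_rot: [-0.0, 0.707, 0.707, -0.0]
contact_force: [-0.2, 0.5, -1.0]
gripper_width: 0.241
grasp_force: 68.4
```

```bash
python3 - <<'E'
from h import *
im=grab('side'); T=grab('top'); shifts([(.551,.261,.2)])
a=cv2.resize(im['color'][110:260,310:410],(400,600)); b=cv2.resize(T['color'][170:270,190:290],(400,400))
o=np.zeros((600,800,3),np.uint8);o[:,:400]=a;o[:400,400:]=b; cv2.imwrite('pics/s3.png',o)
E
```

```text
t 7.2 tcp [0.5516 0.2609 0.2078] F [ 0.8 -0.2 -0.5] w 0.238 gf 68.41149687767029
axes [[0.0, 1.0, 0.001], [1.0, -0.0, 0.0], [0.0, 0.001, -1.0]] q [0.26 0.17 1.68 0.   1.28 0.26]
(0.551, 0.261, 0.2) [ 0.0001 -0.0006  0.0078]
```

View pics/s3.png

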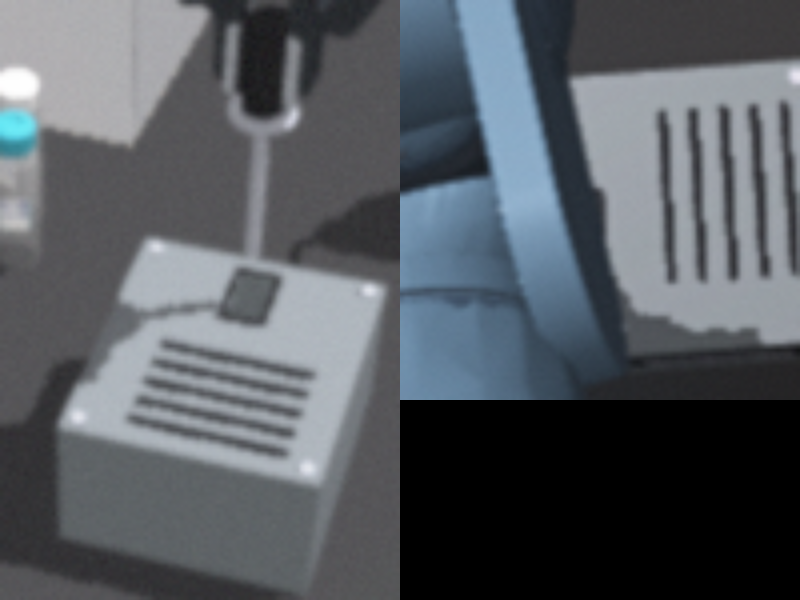

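```bash
python3 - <<'E'
from h import *
S=pickle.load(open('pics/side.pkl','rb')); R,t=cam(S)
def pj(p): p=R@np.array(p)+t; return (S['fx']*p[0]/p[2]+S['cx']).round(1),(S['fy']*p[1]/p[2]+S['cy']).round(1)
print('pred tip',pj([.5514,.2609,.110]),'ref end',pj([.5516,.2609,.145]))
g=cv2.cvtColor(S['color'],6); m=np.zeros_like(g); m[174:194,362:382]=(g[174:194,362:382]<95)
c=max(cv2.findContours(m,0,2)[0],key=cv2.contourArea); r=cv2.minAreaRect(c); print(r, ray(S,*r[0],.08), 'pred slot',pj([.551,.261,.08]))
for v in range(142,182,3): print(v,g[v,364:384])
E
```

```text
pred tip (np.float64(373.1), np.float64(173.7)) ref end (np.float64(374.4), np.float64(160.0))
((371.6712341308594, 183.87672424316406), (11.001867294311523, 13.576773643493652), 20.556045532226562) [0.54925861 0.26382968 0.08      ] pred slot (np.float64(372.1), np.float64(184.9))
142 [ 85  88  84  86  93 106 118 126 136 140 143 142 141 143 142 137 136 141
 135 106]
145 [ 84  87  86  87  84  83  88  85  96 119 132 137 126 104  87  86  84  82
  86  87]
148 [ 83  87  85  85  88  87  86  87  96 124 135 139 129 105  91  88  88  86
  82  86]
151 [ 85  83  89  83  86  85  87  88 103 129 138 144 129 102  88  85  88  86
  89  86]
154 [ 85  88  86  86  88  87  84  90 110 130 145 147 124  98  88  87  85  85
  85  86]
157 [ 86  88  84  86  85  88  84  94 118 134 143 147 117  90  88  85  84  86
  84  88]
160 [ 87  86  88  84  82  89  87  98 123 140 143 138 111  91  81  88  85  86
  90  87]
163 [ 84  84  86  84  86  87  87 103 125 142 147 131 101  90  83  82  86  85
  87  83]
166 [ 83  86  85  85  85  89  91 108 129 142 144 122  95  88  85  87  86  85
  82  84]
169 [ 84  88  84  86  88  86  93 117 137 145 147 117  87  87  86  85  84  85
  85  86]
172 [122 113 103  98  94  93  99 124 138 144 136 109  92  85  85  86  88  84
  72  62]
175 [178 179 180 178 174 172 169 169 169 167 158 150 142 139 127 122 113 103
  84  71]
178 [181 178 179 166 130  93  80  81  86  91  97 100 108 113 127 143 158 175
 178 179]
181 [180 175 150 108  81 101 102  98  98  95  96 100 102  93  78  97 144 172
 181 181]
```

Tip is at pixel (373,174), matching the prediction, and the slot is directly below at (372,184). Nudging 1 mm and descending to just above the tab.

Call:
{"fn": "apply_moves", "kwargs": {"series": [[[0.001,-0.001,0,0,0,0,1],[0.001,-0.001,0.01,0,0,0,1],[0.001,-0.001,0.02,0,0,0,1],[0.001,-0.001,0.028,0,0,0,1],[0.001,-0.001,0.034,0,0,0,1],[0.001,-0.001,0.04,0,0,0,1],[0.001,-0.001,0.05,0,0,0,1],[0.001,-0.001,0.06,0,0,0,1],[0.001,-0.001,0.07,0,0,0,1],[0.001,-0.001,0.08,0,0,0,1],[0.001,-0.001,0.084,0,0,0,1],[0.001,-0.001,0.084,0,0,0,1]]]}}

```text
clock: 8.4
tcp_pos: [0.5498, 0.2617, 0.1222]
ee_rot: [-0.0, 0.707, 0.707, -0.001]
contact_force: [-0.2, -0.6, 0.4]
gripper_width: 0.239
grasp_force: 68.4
```

Call:
{"fn": "apply_moves", "kwargs": {"series": [[[0,0,0.002,0,0,0,1],[0,0,0.004,0,0,0,1],[0,0,0.006,0,0,0,1],[0,0,0.008,0,0,0,1],[0,0,0.01,0,0,0,1],[0,0,0.012,0,0,0,1],[0,0,0.013,0,0,0,1],[0,0,0.014,0,0,0,1],[0,0,0.014,0,0,0,1],[0,0,0.014,0,0,0,1]]]}}

```text
clock: 9.4
tcp_pos: [0.5509, 0.2622, 0.1112]
ee_rot: [0.0, 0.707, 0.707, 0.001]
contact_force: [-3.1, -0.7, 8.2]
gripper_width: 0.238
grasp_force: 68.9
```

Call:
{"fn": "apply_moves", "kwargs": {"series": [[[0,0,0.001,0,0,0,1],[0,0,0.002,0,0,0,1],[0,0,0.003,0,0,0,1],[0,0,0.003,0,0,0,1],[0,0,0.003,0,0,0,1]]]}}

```text
clock: 9.9
tcp_pos: [0.551, 0.2622, 0.1082]
ee_rot: [0.0, 0.707, 0.707, 0.001]
contact_force: [-3.3, -0.4, 6.6]
gripper_width: 0.242
grasp_force: 68.9
```

```bash
python3 - <<'E'
from h import *
im=grab('side'); T=grab('top'); shifts([])
o=np.zeros((600,800,3),np.uint8);o[:,:400]=cv2.resize(im['color'][110:260,310:410],(400,600));o[:400,400:]=cv2.resize(T['color'][200:300,200:300],(400,400)); cv2.imwrite('pics/s4.png',o)
E
```

```text
t 10.0 tcp [0.551  0.2622 0.1082] F [-2.4  0.   7.5] w 0.242 gf 68.85294556617737
axes [[-0.0, 1.0, 0.001], [1.0, 0.0, 0.0], [0.0, 0.001, -1.0]] q [0.26 0.29 1.74 0.   1.11 0.26]
```

View pics/s4.png

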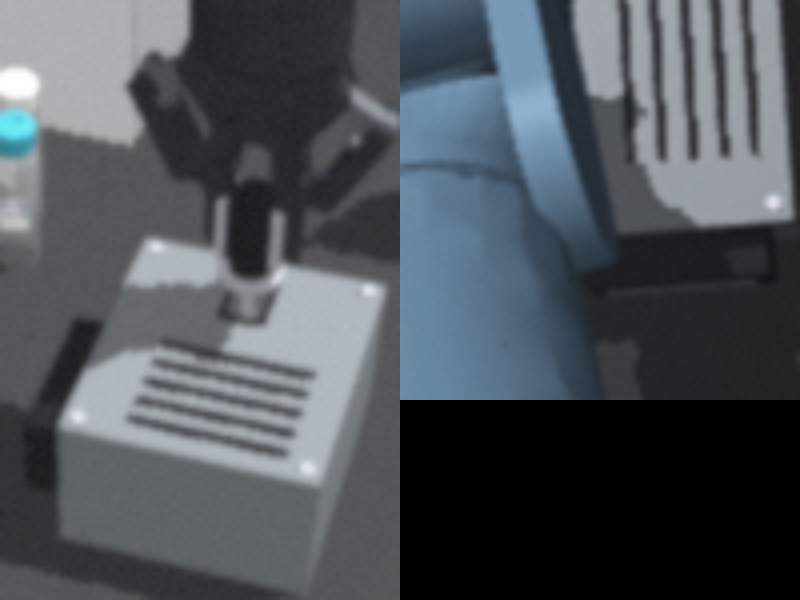

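The tray has come out (crop left (60,400)), and the force is still at sliding level, so I'll press on to the stop.

Call:
{"fn": "apply_moves", "kwargs": {"series": [[[0,0,0.0007,0,0,0,1],[0,0,0.0014,0,0,0,1],[0,0,0.002,0,0,0,1],[0,0,0.002,0,0,0,1]]]}}

```text
clock: 10.4
tcp_pos: [0.5509, 0.2622, 0.1062]
ee_rot: [0.0, 0.707, 0.707, 0.001]
contact_force: [-2.2, -0.3, 7.5]
gripper_width: 0.238
grasp_force: 68.9
```

Call:
{"fn": "apply_moves", "kwargs": {"series": [[[0,0,0.0007,0,0,0,1],[0,0,0.0014,0,0,0,1],[0,0,0.002,0,0,0,1],[0,0,0.002,0,0,0,1]]]}}

```text
clock: 10.8
tcp_pos: [0.5512, 0.2623, 0.1052]
ee_rot: [0.0, 0.707, 0.707, 0.001]
contact_force: [-4.2, -0.1, 13.0]
gripper_width: 0.24
grasp_force: 69.4
```

Call:
{"fn": "apply_moves", "kwargs": {"series": [[[0,0,0.0007,0,0,0,1],[0,0,0.0014,0,0,0,1],[0,0,0.0014,0,0,0,1]]]}}

```text
clock: 11.1
tcp_pos: [0.5515, 0.2625, 0.105]
ee_rot: [0.0, 0.707, 0.707, 0.001]
contact_force: [-6.9, -1.4, 17.8]
gripper_width: 0.241
grasp_force: 70.2
```

```bash
python3 - <<'E'
from h import *
T=grab('top'); P=cloud(T); shifts([])
g=cv2.cvtColor(T['color'],6)
# tray top front edge vs unit front, in unit frame (yaw ~3.2deg)
a=np.deg2rad(3.2); ex=np.array([np.cos(a),np.sin(a)]); ey=np.array([-ex[1],ex[0]])
d=P[...,:2]-np.array([.552,.2158]); X=d@ex; Y=d@ey
m=(T['depth']>0)&(abs(Y+.02)<.02)&(X<-.05)&(X>-.12)&(P[...,2]>.02)
x=X[m]; print(np.percentile(x,[0,1,2,5,50]).round(4),len(x)); h=np.histogram(x,np.arange(-.12,-.05,.004)); print(h[0],h[1].round(3)); print(np.median(P[m&(X<-.075)][:,2]))
E
```

```text
t 11.15 tcp [0.5515 0.2625 0.105 ] F [-6.5 -1.6 16.8] w 0.241 gf 70.22032141685486
axes [[-0.0, 1.0, 0.002], [1.0, 0.0, 0.001], [0.001, 0.002, -1.0]] q [0.26 0.3  1.74 0.   1.1  0.26]
[-0.12   -0.1195 -0.1184 -0.1154 -0.0837] 2370
[111  94  96 125 125 125 185 159 152 149 148 147 141 135 165 130 131] [-0.12  -0.116 -0.112 -0.108 -0.104 -0.1   -0.096 -0.092 -0.088 -0.084
 -0.08  -0.076 -0.072 -0.068 -0.064 -0.06  -0.056 -0.052]
0.4380204103144689
```

The force climbed to 17 N with no further travel, so the tab is on its stop. Withdrawing straight up.

Call:
{"fn": "apply_moves", "kwargs": {"series": [[[0,0,-0.005,0,0,0,1],[0,0,-0.015,0,0,0,1],[0,0,-0.03,0,0,0,1],[0,0,-0.05,0,0,0,1],[0,0,-0.07,0,0,0,1],[0,0,-0.09,0,0,0,1],[0,0,-0.11,0,0,0,1],[0,0,-0.125,0,0,0,1],[0,0,-0.135,0,0,0,1],[0,0,-0.135,0,0,0,1],[0,0,-0.135,0,0,0,1]]]}}

```text
clock: 12.25
tcp_pos: [0.55, 0.2618, 0.2353]
ee_rot: [-0.0, 0.707, 0.707, -0.0]
contact_force: [-0.2, 0.3, -0.2]
gripper_width: 0.239
grasp_force: 68.5
```

```bash
python3 - <<'E'
from h import *
S=grab('side'); shifts([(.502,-.068,.237)])
Q=cloud(S); R,t=cam(S)
# lower end of the shaft: along predicted shaft line
g=cv2.cvtColor(S['color'],6); tc=ctrl.sense()['tcp_pos']
def pj(p): p=R@np.array(p)+t; return S['fx']*p[0]/p[2]+S['cx'],S['fy']*p[1]/p[2]+S['cy']
for off in(.07,.0926,.0976,.1026): print(off,np.round(pj(tc-[0,0,off]),1))
u,v=np.round(pj(tc-[0,0,.0976])).astype(int)
for r in range(v-16,v+10,2): print(r,g[r,u-9:u+10])
a=np.deg2rad(3.2); ex=np.array([np.cos(a),np.sin(a)]); ey=np.array([-ex[1],ex[0]])
d=Q[...,:2]-np.array([.552,.2158]); X=d@ex; Y=d@ey
m=(S['depth']>0)&(X<-.05)&(X>-.15)&(abs(Y)<.06)&(Q[...,2]>.02)&(Q[...,2]<.09)
print(np.histogram(X[m],np.arange(-.12,-.05,.004))[0]); mm=m&(X<-.07); print(np.percentile(X[mm],[1,5,50]),np.percentile(Q[mm][:,2],[50,95]))
E
```

```text
t 12.3 tcp [0.5497 0.2617 0.2347] F [ 0.8 -0.4 -1.1] w 0.239 gf 68.46842765808105
axes [[-0.0, 1.0, -0.002], [1.0, 0.0, -0.0], [-0.0, -0.002, -1.0]] q [0.26 0.15 1.66 0.   1.33 0.26]
(0.502, -0.068, 0.237) [-0.3297 -0.0477 -0.0021]
0.07 [374.2 151.4]
0.0926 [373.5 160.7]
0.0976 [373.3 162.7]
0.1026 [373.2 164.7]
147 [ 85  86  85  82  87  87  86  91 112 133 142 146 123  95  86  83  85  87
  84]
149 [ 87  86  85  85  83  85  85  95 116 135 146 146 119  93  83  82  85  84
  86]
151 [ 84  83  84  86  88  86  85  94 117 136 144 143 115  90  85  85  88  85
  87]
153 [ 85  82  83  83  87  85  87 100 119 138 145 137 108  89  86  85  82  84
  85]
155 [ 86  84  83  88  87  84  89 100 125 139 145 136 105  87  84  86  85  86
  85]
157 [ 88  84  86  86  84  86  88 107 127 143 146 126 100  85  86  84  87  84
  87]
159 [ 82  85  86  82  84  88  91 108 134 142 145 120  94  86  84  86  84  87
  86]
161 [ 87  86  87  83  87  83  94 109 131 138 134 107  89  87  82  83  85  84
  86]
163 [ 88  86  85  85  86  85  88  89  98 102  95  88  85  83  85  85  85  83
  85]
165 [86 83 84 86 87 86 86 86 88 84 87 85 85 84 82 86 87 86 84]
167 [86 86 87 85 85 81 85 87 84 89 83 88 85 84 82 86 85 82 84]
169 [86 85 84 89 87 84 86 84 86 87 84 84 85 86 85 84 85 87 82]
171 [94 89 87 88 86 83 87 83 85 82 87 84 87 85 85 85 85 84 82]
[ 0  0  0  0  0  0 24 49 58 56 54 56 35  3 76 76 80]
[-0.09327317 -0.09250699 -0.08172842] [0.06427908 0.06651949]
```

The tip is where predicted, so the pin hasn't slipped. The tray face is about 30 mm out. Carrying the pin back to the stand hole.

Call:
{"fn": "apply_moves", "kwargs": {"series": [[[-0.015,-0.002,0,0,0,0,1],[-0.045,-0.007,0,0,0,0,1],[-0.08,-0.012,0,0,0,0,1],[-0.12,-0.018,0,0,0,0,1],[-0.16,-0.024,0,0,0,0,1],[-0.2,-0.03,0,0,0,0,1],[-0.24,-0.036,0,0,0,0,1],[-0.275,-0.041,0,0,0,0,1],[-0.305,-0.045,0,0,0,0,1],[-0.322,-0.047,0,0,0,0,1],[-0.33,-0.048,0,0,0,0,1],[-0.33,-0.048,0,0,0,0,1]]]}}

```text
clock: 13.5
tcp_pos: [0.5017, -0.069, 0.2353]
ee_rot: [-0.0, 0.708, 0.706, -0.0]
contact_force: [0.4, 0.3, -1.1]
gripper_width: 0.24
grasp_force: 68.5
```

Call:
{"fn": "apply_moves", "kwargs": {"series": [[[0,0,0.004,0,0,0,1],[0,0,0.008,0,0,0,1],[0,0,0.012,0,0,0,1],[0,0,0.012,0,0,0,1],[0,0,0.012,0,0,0,1]]]}}

```text
clock: 14.0
tcp_pos: [0.5022, -0.0677, 0.2236]
ee_rot: [-0.0, 0.707, 0.707, -0.0]
contact_force: [1.1, -0.1, -1.0]
gripper_width: 0.238
grasp_force: 68.5
```

```bash
python3 - <<'E'
from h import *
S=grab('side'); shifts([(.5025,-.0685,.1126)])
cv2.imwrite('pics/s5.png',cv2.resize(S['color'][210:390,210:360],(500,600),interpolation=2))
R,t=cam(S); tc=ctrl.sense()['tcp_pos']
def pj(p): p=R@np.array(p)+t; return np.round([S['fx']*p[0]/p[2]+S['cx'],S['fy']*p[1]/p[2]+S['cy']],1)
for nm,p in dict(tip=tc-[0,0,.0976],h1=[.5045,-.0692,.1],h2=[.502,-.068,.1]).items(): q=pj(p); print(nm,q,'crop',(q-[210,210])*3.333)
E
```

```text
t 14.05 tcp [ 0.5024 -0.0679  0.2239] F [-0.5  0.1 -0.3] w 0.235 gf 68.46135377883911
axes [[-0.0, 1.0, -0.0], [1.0, 0.0, 0.0], [0.0, -0.0, -1.0]] q [-0.36 -0.09  1.93  0.    1.3  -0.36]
(0.5025, -0.0685, 0.1126) [-6.000e-04  1.000e-04  1.113e-01]
tip [281.7 283.4] crop [238.9761 244.6422]
h1 [283.8 294.1] crop [245.9754 280.3053]
h2 [282.7 293.1] crop [242.3091 276.9723]
```

View pics/s5.png

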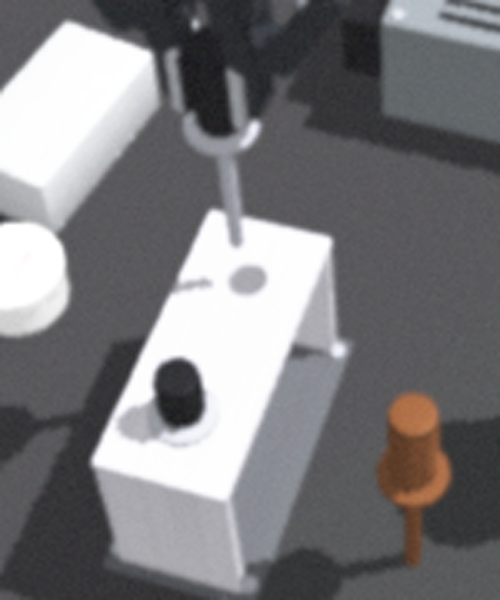

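The empty hole is at crop (248,280), i.e. about (0.504, -0.069). The tip is roughly 2 mm short in x, so I'm nudging it and lowering.

Call:
{"fn": "apply_moves", "kwargs": {"series": [[[-0.0005,0.0018,0,0,0,0,1],[-0.0005,0.0018,0.01,0,0,0,1],[-0.0005,0.0018,0.02,0,0,0,1],[-0.0005,0.0018,0.03,0,0,0,1],[-0.0005,0.0018,0.04,0,0,0,1],[-0.0005,0.0018,0.052,0,0,0,1],[-0.0005,0.0018,0.064,0,0,0,1],[-0.0005,0.0018,0.076,0,0,0,1],[-0.0005,0.0018,0.088,0,0,0,1],[-0.0005,0.0018,0.1,0,0,0,1],[-0.0005,0.0018,0.106,0,0,0,1],[-0.0005,0.0018,0.106,0,0,0,1]]]}}

```text
clock: 15.25
tcp_pos: [0.5034, -0.0684, 0.1167]
ee_rot: [-0.001, 0.707, 0.707, -0.0]
contact_force: [0.3, -0.1, -0.8]
gripper_width: 0.239
grasp_force: 68.5
```

Call:
{"fn": "apply_moves", "kwargs": {"series": [[[0,0,0.001,0,0,0,1],[0,0,0.002,0,0,0,1],[0,0,0.003,0,0,0,1],[0,0,0.003,0,0,0,1],[0,0,0.003,0,0,0,1]]]}}

```text
clock: 15.75
tcp_pos: [0.5042, -0.0687, 0.1151]
ee_rot: [0.0, 0.707, 0.707, 0.0]
contact_force: [-0.1, -0.2, -1.2]
gripper_width: 0.242
grasp_force: 68.5
```

Call:
{"fn": "apply_moves", "kwargs": {"series": [[[0,0,0.0007,0,0,0,1],[0,0,0.0014,0,0,0,1],[0,0,0.002,0,0,0,1],[0,0,0.002,0,0,0,1]]]}}

```text
clock: 16.15
tcp_pos: [0.504, -0.0686, 0.1127]
ee_rot: [-0.0, 0.707, 0.707, -0.0]
contact_force: [-0.6, 0.3, -0.7]
gripper_width: 0.238
grasp_force: 68.5
```

Call:
{"fn": "apply_moves", "kwargs": {"series": [[[0,0,0.0005,0,0,0,1],[0,0,0.001,0,0,0,1],[0,0,0.0015,0,0,0,1],[0,0,0.0015,0,0,0,1]]]}}

```text
clock: 16.55
tcp_pos: [0.5042, -0.0687, 0.1126]
ee_rot: [-0.0, 0.707, 0.707, -0.0]
contact_force: [-5.7, 0.2, 8.3]
gripper_width: 0.234
grasp_force: 69.4
```

The flange is seated on the plate. Releasing.

Call:
{"fn": "apply_moves", "kwargs": {"series": [[[0,0,-0.001,0,0,0,1],[0,0,-0.001,0,0,0,-0.3],[0,0,-0.001,0,0,0,-0.6],[0,0,-0.001,0,0,0,-1],[0,0,-0.001,0,0,0,-1],[0,0,-0.001,0,0,0,-1],[0,0,-0.001,0,0,0,-1],[0,0,-0.001,0,0,0,-1]]]}}

```text
clock: 17.35
tcp_pos: [0.5041, -0.0686, 0.1124]
ee_rot: [0.0, 0.707, 0.707, 0.0]
contact_force: [0.4, 0.0, -0.6]
gripper_width: 1.002
grasp_force: 0.0
```

Call:
{"fn": "apply_moves", "kwargs": {"series": [[[0,0,-0.01,0,0,0,-1],[0,0,-0.025,0,0,0,-1],[0,0,-0.04,0,0,0,-1],[0,0,-0.06,0,0,0,-1],[0,0,-0.08,0,0,0,-1],[0,0,-0.1,0,0,0,-1],[0,-0.02,-0.12,0,0,0,-1],[0,-0.05,-0.13,0,0,0,-1],[0,-0.08,-0.13,0,0,0,-1],[0,-0.1,-0.13,0,0,0,-1],[0,-0.1,-0.13,0,0,0,-1],[0,-0.1,-0.13,0,0,0,-1]]]}}

```text
clock: 18.55
tcp_pos: [0.4045, -0.0688, 0.2432]
ee_rot: [0.001, 0.707, 0.707, 0.0]
contact_force: [0.5, -0.4, 0.0]
gripper_width: 1.001
grasp_force: 0.0
```

```bash
python3 - <<'E'
from h import *
S=grab('side'); shifts([])
cv2.imwrite('pics/s6.png',cv2.resize(S['color'][140:400,190:430],(554,600),interpolation=2))
E
```

```text
t 18.6 tcp [ 0.4047 -0.0688  0.2431] F [-0.4  0.3  0.2] w 0.998 gf 0.0
axes [[0.0, 1.0, 0.001], [1.0, -0.0, -0.0], [-0.0, 0.001, -1.0]] q [-0.45 -0.37  2.12  0.    1.39 -0.45]
```

View pics/s6.png

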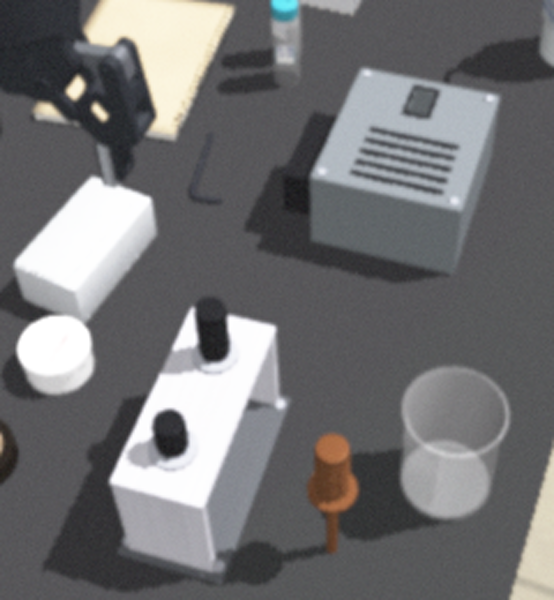

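The long pin stands upright in its hole (crop (213,330)), the short pin is untouched, and the tray is out. One last tray measurement from the top camera.

```bash
python3 - <<'E'
from h import *
a=np.deg2rad(3.2); ex=np.array([np.cos(a),np.sin(a)]); ey=np.array([-ex[1],ex[0]])
for n in('top','side'):
    S=grab(n); Q=cloud(S)
    d=Q[...,:2]-np.array([.552,.2158]); X=d@ex; Y=d@ey
    ok=(S['depth']>0)&(abs(Y)<.035)
    u=ok&(abs(Q[...,2]-.08)<.008)&(X<0); t=ok&(Q[...,2]>.05)&(Q[...,2]<.07)&(X<-.06)&(X>-.15)
    print(n,'unit',np.percentile(X[u],[.3,1,2]).round(4),'tray',np.percentile(X[t],[1,3]).round(4),t.sum())
E
```

```text
top unit [-0.0639 -0.0637 -0.0634] tray [-0.0948 -0.0939] 569
side unit [-0.064  -0.063  -0.0625] tray [-0.0934 -0.0929] 223
```

The tray stands about 30 mm out in both views.

```bash
python3 -c "
from plant import ctrl
print(ctrl.sign_off())"
```

```text
the job is handed in; nothing more can be done
None
```

The tab was pressed to its stop and the tray is out about 30 mm; the long pin is back upright in its hole, the short pin was left untouched, and the job was handed in at about 19 s on the robot's clock.

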